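# Snap the caps onto the counting pots and empty the plug tray

## Robot

A 6-joint arm with a two-finger parallel gripper is mounted at the origin on a cart in front of the work surface, level with it; the furniture and walls round the work are solid. World frame = base frame: x ahead of the robot, y to its left, z up, the work surface at z = 0. Lengths are in m, angles in rad, forces in N, time in s.
With the tool pointing down it reaches from about 0.375 to 0.975 m from the base axis. Payload 3.8 kg.
Tool frame: the origin (TCP) lies between the finger pads; the fingertips stand arm.finger_overhang ahead of it and the grasp point (between the pads) lies 8 mm behind it (arm.finger_overhang is the distance from the TCP to the fingertips, in m); z points along the fingers, y is the direction in which the jaws open and shut (so a half turn about z gives the same grasp; the last joint's range is limited). The gripper opens to 85 mm and grips with 20 to 120 N. Pads are 22 mm wide; open, the fingers measure 114 mm over their backs; the gripper's body (76 mm by 85 mm) begins 54 mm behind the grasp point. The pads swing forward as they close: fully open they stand 13 mm farther back than shut.
Start: joints at [-1.379, 0.264, 1.604, -0, 1.274, -0.037], TCP at [0.153, -0.657, 0.242] pointing down, gripper open.
Joint ranges: [-2.63, 2.63], [-0.94, 2.18], [0.31, 2.57], [-1.31, 4.45], [0, 2.66], [-2.55, 2.55]. Speed limits (rad/s): [2.57, 2.57, 3.14, 3.14, 3.14, 3.14].

## Interface

Orientations are given as a unit quaternion [w, x, y, z].
In Python, from bench import arm gives the robot as it stands. Calls block until the motion is done:
- arm.goto(position, orientation): joint-space move of the TCP to a pose.
- arm.line_to(position, feed=0.15, ori=None): straight line of the TCP; ori=None keeps the orientation; feed is the mean speed in m/s.
- arm.goto_joints(angles): joint-space move.
- arm.gripper_to(opening, newtons=None): finger opening in m; newtons is the grip in N (None keeps the last); returns when the fingers have stopped.
- arm.dwell(seconds).
- arm.ik(position, orientation): joint angles nearest the present ones, or None.
- arm.get_obs(): the state.
- arm.grab_frame(name): name is "scene" or "top" or "wrist"; returns the picture (480x640x3 uint8, blue, green, red); there is no depth.
- arm.camera_model(name): a dict with "fovy" (degrees; the focal length in pixels is half the picture's height over the tangent of half this angle, whatever the lens; pixels are square), "cx", "cy" (the principal point, pixels), "dist_coeffs" ([k1, k2, p1, p2, k3] as OpenCV has them; the pictures are not rectified), "R" (3x3) and "t" (3): a world point X has camera coordinates R X + t. Camera axes: x right, y down, z forward; pixel columns grow to the right and rows downward; lengths in m; the calibration is good to about 2 mm. A picture is of the moment at which its call begins: read the wrist's pose just before it. camera_model takes no time and is no camera call; for the wrist camera it gives the pose at the moment of the call.
A pose or a line that the arm cannot do raises arm.MotionError and nothing moves.
- arm.close_job(): hands the job in, once; it reports no verdict.
The state is a dict: "time_s": time; "joint_positions": joint angles; "qvel": joint speeds; "joint_efforts": joint torques, N m; "position": TCP position; "eef_rot": TCP orientation; "contact_force": force on the tool from outside, world axes, zero at the start; "ft_torque": the same for the moment, N m; "opening": finger opening in m.
Only numpy, scipy, OpenCV 4.12 (cv2) and the standard library are available. Lean on these libraries where they do the work, as an engineer would, in place of code of your own. Each camera call takes 0.05 s, during which the arm holds its last target.

## Task

Close the counting pots: set every loose snap cap, knob up, on a pot of its own in the rack, and press each one fully home until it clicks, with the seating tool placed over the cap's knob and not with the gripper itself. When all caps are home, lift the handle of the hinged tray so that every red transit plug is tipped into the bin, and lower the tray flat again. Stand the seating tool upright back on its round pad, let go of everything, and leave the vial, the tin and the tape roll where they are.

Things in the scene. Friction and masses are not known exactly. Their poses are not given: they have to be found in the camera images.
- cap_0_mid (a point): Snap cap (two or three are present, None: absent): white plastic disc 52 mm across and 6 mm thick with an orange round knob on top, 20 mm across and 16 mm tall, 22 mm in all, 30 g. It starts lying knob up on the bench. This point is on its axis 11 mm above its underside; z along the axis, up through the knob. Grasp the knob.
- cap_1_mid (a point): Snap cap (two or three are present, None: absent): white plastic disc 52 mm across and 6 mm thick with an orange round knob on top, 20 mm across and 16 mm tall, 22 mm in all, 30 g. It starts lying knob up on the bench. This point is on its axis 11 mm above its underside; z along the axis, up through the knob. Grasp the knob.
- cap_2_mid (a point): Snap cap (two or three are present, None: absent): white plastic disc 52 mm across and 6 mm thick with an orange round knob on top, 20 mm across and 16 mm tall, 22 mm in all, 30 g. It starts lying knob up on the bench. This point is on its axis 11 mm above its underside; z along the axis, up through the knob. Grasp the knob.
- pot_0 (a point): Open white counting pot, 49 mm across, fixed in the rack with the two others, 70 mm apart in a row. Any cap fits any pot. This point is the centre of its mouth at rim level, 45 mm above the bench; z up, y along the row. A cap laid in rests on the latches, underside about 13 mm above the rim; pushed down with 8 to 18 N it spreads them; home, its underside is on the rim and they snap over the disc.
- pot_1 (a point): Open white counting pot, 49 mm across, fixed in the rack with the two others, 70 mm apart in a row. Any cap fits any pot. This point is the centre of its mouth at rim level, 45 mm above the bench; z up, y along the row. A cap laid in rests on the latches, underside about 13 mm above the rim; pushed down with 8 to 18 N it spreads them; home, its underside is on the rim and they snap over the disc.
- pot_2 (a point): Open white counting pot, 49 mm across, fixed in the rack with the two others, 70 mm apart in a row. Any cap fits any pot. This point is the centre of its mouth at rim level, 45 mm above the bench; z up, y along the row. A cap laid in rests on the latches, underside about 13 mm above the rim; pushed down with 8 to 18 N it spreads them; home, its underside is on the rim and they snap over the disc.
- rack: Grey rack of the three pots, 94 mm (x) by 216 mm (y, the row), fixed; origin under its centre. Each pot has two blue sprung latches, at its -x and +x side, up to 20 mm above the rim, flaring like a funnel from 47 mm apart (8 mm above the rim) to 58 mm (top); fixed guides with 3 mm play centre the cap; those at the y sides reach 12 mm above the rim. Fingers that close along y clear the latches.
- seater_mid (a point): Seating tool standing on its pad, 250 g, 74 mm tall: steel foot 40 mm across and 24 mm tall, open underneath (recess 28 mm across, 19 mm deep, goes over a cap's knob and presses on the disc), plain black round handle 22 mm across from 24 to 74 mm above the underside (grasp here). This point is on the axis, 37 mm above the underside; z up.
- pad_mid (a point): Parking place of the seating tool: black round pad with a thin yellow circle, 70 mm across, a thin sheet stuck flat on the bench. This point is its centre, on the bench.
- tray (a joint): Tilt of the steel tray on its hinge, rad: 0 lying flat (at rest), grows as its handle is lifted and swung over towards the bin; stop at 1.45. It falls back by its own weight when let go. The plugs slide out at about 0.7 to 1.2.
- tray_handle (a point): Middle of the tray's handle: a red round bar, 10 mm thick, 72 mm free between its two arms, parallel to the hinge, about 157 mm from it, 117 mm above the bench when the tray lies flat; the tray's end wall is 44 mm away from it, towards the hinge, and its top is 16 mm lower than the bar. It moves with the tray; the bar may turn in the fingers while it is lifted.
- tray_hinge (a point): Middle of the tray's hinge axis, 88 mm above the bench, at the end of the tray beside the bin. The axis is level, at right angles to the line from handle to bin. The tray is 112 mm long, 100 mm wide, with 22 mm walls on three sides and open at the hinge.
- bin_mid (a point): Centre of the floor of the grey plug bin beyond the hinge: open box, 112 mm by 104 mm inside, walls 63 mm above this point, a higher splash board at the far side. Its x axis points from the tray to the bin.
- plug_0_mid (a point): Red mushroom-shaped transit plug lying in the tray (two to four are present, None: absent), 26 mm across, 15 mm tall, 20 g. This point is half-way up its axis.
- plug_1_mid (a point): Red mushroom-shaped transit plug lying in the tray (two to four are present, None: absent), 26 mm across, 15 mm tall, 20 g. This point is half-way up its axis.
- plug_2_mid (a point): Red mushroom-shaped transit plug lying in the tray (two to four are present, None: absent), 26 mm across, 15 mm tall, 20 g. This point is half-way up its axis.
- plug_3_mid (a point): Red mushroom-shaped transit plug lying in the tray (two to four are present, None: absent), 26 mm across, 15 mm tall, 20 g. This point is half-way up its axis.
- vial_a: Bystander: white-capped glass vial with a green band, 41 mm across, 75 mm tall, origin under its centre.
- tin: Bystander: round white tin with a blue lid mark, 59 mm across, 30 mm tall, origin under its centre.
- tape: Bystander: roll of green tape lying flat, 69 mm across, 18 mm tall, origin under its centre.
There are look-alikes about, which are no part of the job. Leave any orange or pink look-alike of the part that bears plug_2_mid alone.

How it is judged:
On the way, in this order (a step that is already met when the one before it is completed fails the run):
1. every cap present is pressed home on a pot (((horizontal distance between cap_0_mid and pot_0 below 0.004 m and z of cap_0_mid in the frame of pot_0 between 0.006 and 0.0132 m and angle between cap_0_mid's own z axis and vertical below 0.1 rad) or (horizontal distance between cap_0_mid and pot_1 below 0.004 m and z of cap_0_mid in the frame of pot_1 between 0.006 and 0.0132 m and angle between cap_0_mid's own z axis and vertical below 0.1 rad) or (horizontal distance between cap_0_mid and pot_2 below 0.004 m and z of cap_0_mid in the frame of pot_2 between 0.006 and 0.0132 m and angle between cap_0_mid's own z axis and vertical below 0.1 rad)) and ((horizontal distance between cap_1_mid and pot_0 below 0.004 m and z of cap_1_mid in the frame of pot_0 between 0.006 and 0.0132 m and angle between cap_1_mid's own z axis and vertical below 0.1 rad) or (horizontal distance between cap_1_mid and pot_1 below 0.004 m and z of cap_1_mid in the frame of pot_1 between 0.006 and 0.0132 m and angle between cap_1_mid's own z axis and vertical below 0.1 rad) or (horizontal distance between cap_1_mid and pot_2 below 0.004 m and z of cap_1_mid in the frame of pot_2 between 0.006 and 0.0132 m and angle between cap_1_mid's own z axis and vertical below 0.1 rad)) and ((horizontal distance between cap_2_mid and pot_0 below 0.004 m and z of cap_2_mid in the frame of pot_0 between 0.006 and 0.0132 m and angle between cap_2_mid's own z axis and vertical below 0.1 rad) or (horizontal distance between cap_2_mid and pot_1 below 0.004 m and z of cap_2_mid in the frame of pot_1 between 0.006 and 0.0132 m and angle between cap_2_mid's own z axis and vertical below 0.1 rad) or (horizontal distance between cap_2_mid and pot_2 below 0.004 m and z of cap_2_mid in the frame of pot_2 between 0.006 and 0.0132 m and angle between cap_2_mid's own z axis and vertical below 0.1 rad))), for 0.2 s.
2. the tray is tipped up (value of joint tray above 0.6 rad), for 0.1 s.
At the end, for the whole second after the job is handed in: Every cap present is home on a pot (centred within 4 mm, underside within about 2 mm of the rim, knob up), every plug present lies in the bin, the tray is flat again (under 0.08 rad), and the seating tool stands upright on its pad within 18 mm of the pad's centre; all released and at rest (all of step 1 and x of plug_0_mid in the frame of bin_mid between -0.058 and 0.058 m and y of plug_0_mid in the frame of bin_mid between -0.055 and 0.055 m and z of each of plug_0_mid, plug_1_mid, plug_2_mid, plug_3_mid in the frame of bin_mid below 0.063 m and x of plug_1_mid in the frame of bin_mid between -0.058 and 0.058 m and y of plug_1_mid in the frame of bin_mid between -0.055 and 0.055 m and x of plug_2_mid in the frame of bin_mid between -0.058 and 0.058 m and y of plug_2_mid in the frame of bin_mid between -0.055 and 0.055 m and x of plug_3_mid in the frame of bin_mid between -0.058 and 0.058 m and y of plug_3_mid in the frame of bin_mid between -0.055 and 0.055 m and linear speed of each of plug_0, plug_1, plug_2, plug_3 below 0.03 m/s and horizontal distance between seater_mid and pad_mid below 0.018 m and angle between seater_mid's own z axis and vertical below 0.15 rad and z of seater_mid in the frame of pad_mid between 0.03 and 0.043 m and linear speed of seater below 0.02 m/s and value of joint tray below 0.08 rad); the robot touches nothing.
It fails at once if a cap is pushed down past its latches with the gripper instead of the tool ((contact force between the fingers and cap_0 above 0.5 N and ((horizontal distance between cap_0_mid and pot_0 below 0.006 m and z of cap_0_mid in the frame of pot_0 between 0.0145 and 0.0185 m) or (horizontal distance between cap_0_mid and pot_1 below 0.006 m and z of cap_0_mid in the frame of pot_1 between 0.0145 and 0.0185 m) or (horizontal distance between cap_0_mid and pot_2 below 0.006 m and z of cap_0_mid in the frame of pot_2 between 0.0145 and 0.0185 m))) or (contact force between the fingers and cap_1 above 0.5 N and ((horizontal distance between cap_1_mid and pot_0 below 0.006 m and z of cap_1_mid in the frame of pot_0 between 0.0145 and 0.0185 m) or (horizontal distance between cap_1_mid and pot_1 below 0.006 m and z of cap_1_mid in the frame of pot_1 between 0.0145 and 0.0185 m) or (horizontal distance between cap_1_mid and pot_2 below 0.006 m and z of cap_1_mid in the frame of pot_2 between 0.0145 and 0.0185 m))) or (contact force between the fingers and cap_2 above 0.5 N and ((horizontal distance between cap_2_mid and pot_0 below 0.006 m and z of cap_2_mid in the frame of pot_0 between 0.0145 and 0.0185 m) or (horizontal distance between cap_2_mid and pot_1 below 0.006 m and z of cap_2_mid in the frame of pot_1 between 0.0145 and 0.0185 m) or (horizontal distance between cap_2_mid and pot_2 below 0.006 m and z of cap_2_mid in the frame of pot_2 between 0.0145 and 0.0185 m)))).
It fails at once if the vial, the tin or the tape roll is moved by more than 3 cm (distance of any of vial_a, tin, tape from where it was at the start of the episode above 0.03 m).
Of cap_0, cap_1, cap_2 only 2 to 3 are there at a start; the rules pass over those that are not, and their reading is None.
Of plug_0, plug_1, plug_2, plug_3 only 2 to 4 are there at a start; the rules pass over those that are not, and their reading is None.
At some moment in a run one of seater may be knocked a few centimetres aside while the robot is not near it.
Once in a run the grip may slacken for a moment while it holds something.
It also fails if it takes over 210 s, if anything falls off the work surface, if the arm or the gripper's body presses on something with over 40 N, if the wrist force passes 120 N, or if a joint passes its speed limit or range.

## Working session

There is one attempt and no reset: what is moved stays moved. The work goes in short steps, each a Python script; the robot and the scene stay as the last script left them, time stands still between calls to the robot, and variables do not carry over. Pictures are saved under pics/ and viewed, and the job is handed in when it is done.

```bash
ls; mkdir -p pics; python3 - <<'E'
from bench import arm
import cv2
o=arm.get_obs();print(o['time_s'],o['opening'],o['position'],o['eef_rot'],arm.finger_overhang)
for n in("scene","top","wrist"):
    m=arm.camera_model(n);print(n,m)
    cv2.imwrite(f"pics/a_{n}.png",arm.grab_frame(n))
E
```

```text
pics
0.0 0.08554655968154476 [ 0.15296482 -0.6567197   0.24095292] [-1.11988547e-03  9.93463160e-01  1.14147660e-01 -8.97399372e-05] 0.011
scene {'fovy': 45.524395691770366, 'cx': 311.7377562119978, 'cy': 240.21107177232807, 'dist_coeffs': array([-0.16672237,  0.        ,  0.        ,  0.        ,  0.        ]), 'R': array([[ 0.72461634, -0.68878389, -0.02253694],
       [-0.42788849, -0.42403172, -0.79819079],
       [ 0.54022458,  0.58802539, -0.60198301]]), 't': array([-0.4179897 ,  0.26220904,  0.74021074])}
top {'fovy': 43.89149613295011, 'cx': 315.55451340185414, 'cy': 236.55893799243756, 'dist_coeffs': array([0.05142486, 0.        , 0.        , 0.        , 0.        ]), 'R': array([[ 0.00578757, -0.99986516,  0.01536788],
       [-0.98110243, -0.00864991, -0.19329565],
       [ 0.19340252, -0.01395875, -0.98102019]]), 't': array([-0.05647171,  0.52263312,  1.25577096])}
wrist {'fovy': 65.85459470228572, 'cx': 317.44053624454347, 'cy': 241.84811931179257, 'dist_coeffs': array([-0.06603307,  0.        ,  0.        ,  0.        ,  0.        ]), 'R': array([[ 0.22703329, -0.97388518, -0.00188246],
       [-0.92445809, -0.21611796,  0.31411825],
       [-0.30632194, -0.06957505, -0.949382  ]]), 't': array([-0.67511302, -0.04045471,  0.38044522])}
```

View pics/a_scene.png

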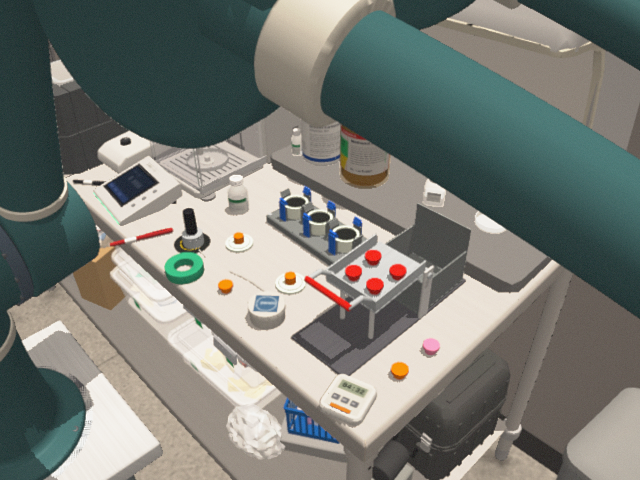

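View pics/a_top.png

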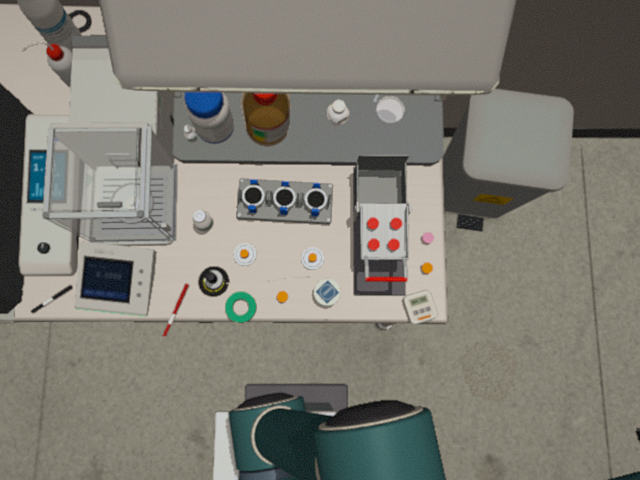

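View pics/a_wrist.png

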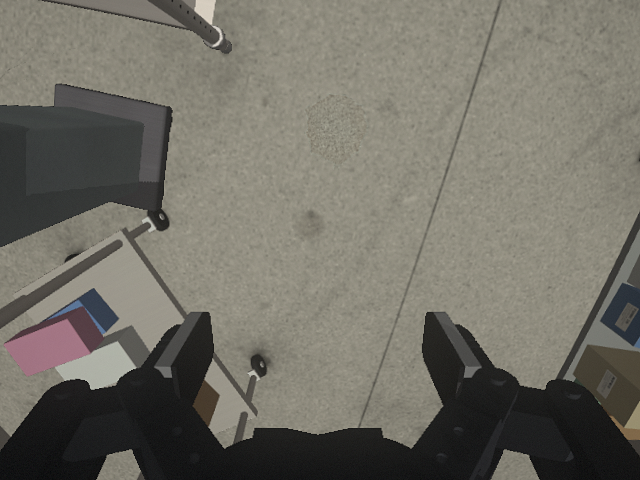

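The caps are the white discs with an orange knob, at top-view (245,254) and (313,258). The orange pieces at (282,297) and (427,268) and the pink one at (427,238) have no disc, so they are look-alikes. The four red plugs are in the tray, at about (372,224), (395,224), (373,244) and (393,244). The tool stands at (212,280). I'll locate these coarsely and then check with close crops.

```bash
cat > h.py <<'E'
from bench import arm
import numpy as np, cv2
from scipy.spatial.transform import Rotation as Ro
def K(m):
    f=240/np.tan(np.radians(m['fovy'])/2); return np.array([[f,0,m['cx']],[0,f,m['cy']],[0,0,1.]])
def px2w(m,uv,z):
    p=cv2.undistortPoints(np.array([[uv]],float),K(m),np.array(m['dist_coeffs']))[0,0]
    R=np.array(m['R']);c=-R.T@np.array(m['t']); d=R.T@np.array([p[0],p[1],1.])
    return c+d*(z-c[2])/d[2]
def w2px(m,X):
    p,_=cv2.projectPoints(np.array(X,float).reshape(-1,3),cv2.Rodrigues(np.array(m['R']))[0],np.array(m['t'],float),K(m),np.array(m['dist_coeffs']));return p[:,0]
def q(yaw):
    # tool down; jaw (tool y) direction at angle yaw+90deg : tool x at yaw
    x=np.array([np.cos(yaw),np.sin(yaw),0]);z=np.array([0,0,-1.]);y=np.cross(z,x)
    r=Ro.from_matrix(np.column_stack([x,y,z])).as_quat();return [r[3],r[0],r[1],r[2]]
def crop(img,x0,y0,w,h,s,name): cv2.imwrite('pics/'+name,cv2.resize(img[y0:y0+h,x0:x0+w],None,fx=s,fy=s,interpolation=cv2.INTER_CUBIC))
E
python3 - <<'E'
from h import *
m=arm.camera_model('top');im=cv2.imread('pics/a_top.png')
for n,uv,z in [('capL',(245,253.5),.022),('capR',(312.5,257.5),.022),('toolfoot',(213,282),.0),('tooltop',(208,272),.074),('pot0',(254,196),.045),('pot1',(285,197.5),.045),('pot2',(316.5,199),.045),('handL',(366,278),.117),('handR',(406,280),.117),('vial',(202,220),.04),('tin',(326,293),.03),('tape',(240,306),.018)]:
    print(n,px2w(m,uv,z).round(4))
crop(im,190,160,200,150,4,'b1.png')
crop(im,340,140,100,160,4,'b2.png')
print(Ro.from_quat(np.roll(arm.get_obs()['eef_rot'],-1)).as_matrix().round(3))
E
```

```text
capL [0.489  0.1038 0.022 ]
capR [ 0.4812 -0.0465  0.022 ]
toolfoot [0.4275 0.1756 0.    ]
tooltop [0.4399 0.1754 0.074 ]
pot0 [0.6153 0.0851 0.045 ]
pot1 [0.6125 0.016  0.045 ]
pot2 [ 0.6098 -0.0544  0.045 ]
handL [ 0.4242 -0.1559  0.117 ]
handR [ 0.4208 -0.2381  0.117 ]
vial [0.5605 0.199  0.04  ]
tin [ 0.4015 -0.0766  0.03  ]
tape [0.3729 0.1117 0.018 ]
[[ 0.974  0.227 -0.   ]
 [ 0.227 -0.974  0.002]
 [ 0.    -0.002 -1.   ]]
```

View pics/b1.png

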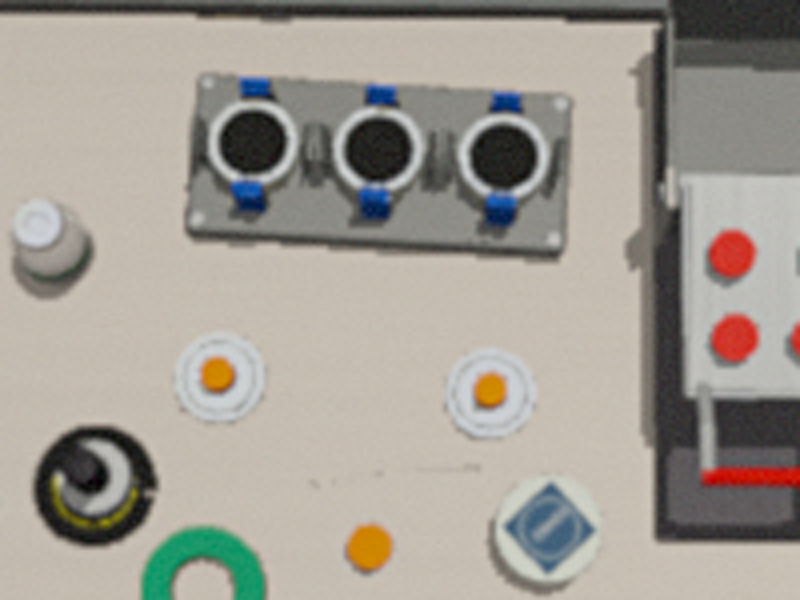

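View pics/b2.png

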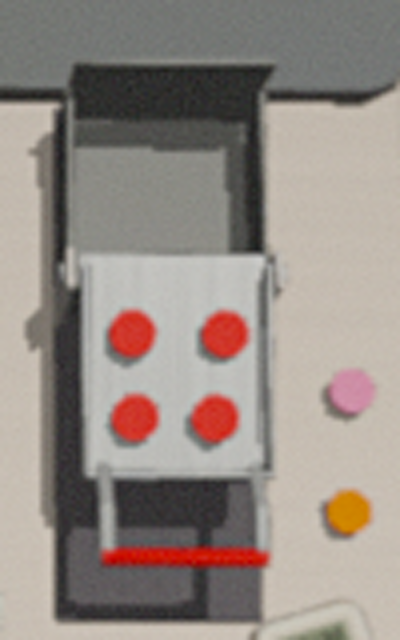

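```bash
python3 - <<'E'
from h import *
m=arm.camera_model('wrist');R=np.array(m['R']);c=-R.T@m['t'];o=arm.get_obs()
T=Ro.from_quat(np.roll(o['eef_rot'],-1)).as_matrix();print('cam in tool',(T.T@(c-o['position'])).round(4));print((T.T@R.T).round(3))
for y in (0,np.pi,-.04,np.pi-.04):
    for p in ([.58,.016,.3],[.42,.17,.25],[.42,-.2,.2],[.42,.17,.05]): 
        s=arm.ik(p,q(y)); print(round(y,2),p,None if s is None else np.round(s,2))
E
```

```text
cam in tool [ 0.0813  0.0012 -0.1315]
[[ 0.    -0.949 -0.314]
 [ 1.     0.     0.   ]
 [-0.    -0.314  0.949]]
0 [0.58, 0.016, 0.3] [-0.02  0.05  1.74 -0.    1.35  1.56]
0 [0.42, 0.17, 0.25] [ 0.33 -0.17  2.04 -0.    1.27  1.9 ]
0 [0.42, -0.2, 0.2] [-0.5  -0.11  2.08 -0.    1.17  1.07]
0 [0.42, 0.17, 0.05] [ 0.33  0.06  2.24 -0.    0.85  1.9 ]
3.14 [0.58, 0.016, 0.3] [-0.02  0.05  1.74 -0.    1.35 -1.59]
3.14 [0.42, 0.17, 0.25] [ 0.33 -0.17  2.04 -0.    1.27 -1.24]
3.14 [0.42, -0.2, 0.2] [-0.5  -0.11  2.08 -0.    1.17 -2.07]
3.14 [0.42, 0.17, 0.05] [ 0.33  0.06  2.24 -0.    0.85 -1.24]
-0.04 [0.58, 0.016, 0.3] [-0.02  0.05  1.74 -0.    1.35  1.6 ]
-0.04 [0.42, 0.17, 0.25] [ 0.33 -0.17  2.04 -0.    1.27  1.94]
-0.04 [0.42, -0.2, 0.2] [-0.5  -0.11  2.08 -0.    1.17  1.11]
-0.04 [0.42, 0.17, 0.05] [ 0.33  0.06  2.24 -0.    0.85  1.94]
3.1 [0.58, 0.016, 0.3] [-0.02  0.05  1.74 -0.    1.35 -1.55]
3.1 [0.42, 0.17, 0.25] [ 0.33 -0.17  2.04 -0.    1.27 -1.2 ]
3.1 [0.42, -0.2, 0.2] [-0.5  -0.11  2.08 -0.    1.17 -2.03]
3.1 [0.42, 0.17, 0.05] [ 0.33  0.06  2.24 -0.    0.85 -1.2 ]
```

```bash
python3 - <<'E'
from h import *
arm.goto([.153,-.62,.33],q(.23))
arm.goto([.53,.03,.32],q(0.0))
arm.dwell(.3)
import json
m=arm.camera_model('wrist');im=arm.grab_frame('wrist');cv2.imwrite('pics/c1.png',im)
json.dump({k:np.array(v).tolist() for k,v in m.items()},open('c1.json','w'))
print(arm.get_obs()['time_s'],arm.get_obs()['position'])
E
```

```text
3.625 [0.53002507 0.02972283 0.31997897]
```

View pics/c1.png

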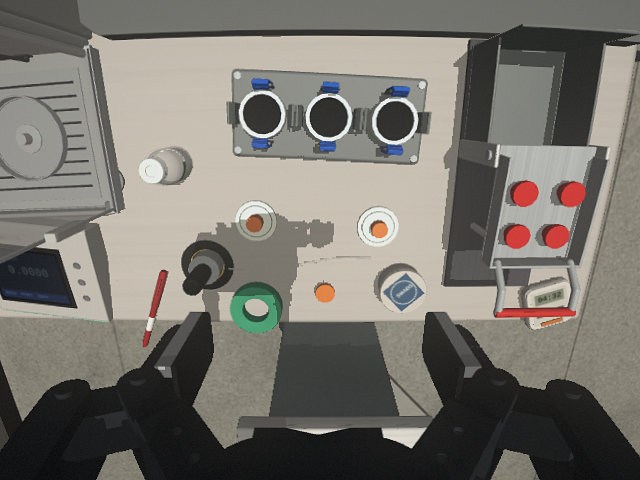

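This wrist view shows pots at (262,115), (328,117), (394,121), caps at (256,221) and (378,227), tool at (205,265), tray handle from (497,312) to (575,313). I'll fit contours for accurate positions.

```bash
cat > fit.py <<'E'
from h import *
import json
def ell(mask,seed):
    cs,_=cv2.findContours(mask,cv2.RETR_LIST,cv2.CHAIN_APPROX_NONE)
    return cs
E
python3 - <<'E'
from h import *
import json
m=json.load(open('c1.json'));im=cv2.imread('pics/c1.png')
g=cv2.cvtColor(im,cv2.COLOR_BGR2GRAY);hsv=cv2.cvtColor(im,cv2.COLOR_BGR2HSV)
def blob(mask,uv,box,z,name,hull=False):
    x,y=uv;mm=np.zeros_like(mask);mm[y-box:y+box,x-box:x+box]=mask[y-box:y+box,x-box:x+box]
    n,l,s,c=cv2.connectedComponentsWithStats(mm.astype(np.uint8))
    i=1+np.argmax(s[1:,4]);cs,_=cv2.findContours((l==i).astype(np.uint8),cv2.RETR_EXTERNAL,cv2.CHAIN_APPROX_NONE)
    h=cv2.convexHull(max(cs,key=len)); pts=np.array([px2w(m,p[0],z)[:2] for p in h])
    A=np.c_[2*pts,np.ones(len(pts))];so=np.linalg.lstsq(A,(pts**2).sum(1),rcond=None)[0]
    r=np.sqrt(so[2]+so[:2]@so[:2]);print(name,so[:2].round(4),'r',r.round(4),'px',c[i].round(1),s[i,4]);return so[:2]
dark=g<70
for uv,n in (((262,115),'pot0'),((328,117),'pot1'),((394,121),'pot2')): blob(dark,uv,21,.045,n+' mouth')
sat=hsv[:,:,1]; org=(sat>120)&((hsv[:,:,0]<22))
for uv,n in (((255,223),'capL'),((379,229),'capR')): blob(org,uv,14,.022,n+' knob')
wh=(sat<40)&(g>195)
blob(wh,(378,226),24,.006,'capR disc')
red=(sat>150)&((hsv[:,:,0]<6)|(hsv[:,:,0]>172))
mm=red[300:325,480:600];ys,xs=np.nonzero(mm);print('handle px',xs.min()+480,xs.max()+480,ys.mean()+300)
print('handle',px2w(m,[xs.min()+480,ys[xs<10].mean()+300],.117),px2w(m,[xs.max()+480,ys.mean()+300],.117))
crop(im,160,180,160,120,5,'c2.png');crop(im,470,130,160,205,3,'c3.png')
E
```

```text
pot0 mouth [0.618  0.0869] r 0.0195 px [261.7 113.7] 1143
pot1 mouth [0.6146 0.0174] r 0.0196 px [328.1 116.8] 1149
pot2 mouth [ 0.6113 -0.0527] r 0.0194 px [394.6 120.5] 1115
capL knob [0.4932 0.1047] r 0.0103 px [254.2 223.1] 228
capR knob [ 0.4858 -0.0456] r 0.0103 px [378.9 229.2] 210
capR disc [ 0.4836 -0.0474] r 0.026 px [378.2 226.3] 944
handle px 496 575 312.08978328173373
handle [nan nan nan] [ 0.42257831 -0.24346953  0.117     ]<stdin>:20: RuntimeWarning: Mean of empty slice.
  ret = ret.dtype.type(ret / rcount)
```

View pics/c2.png

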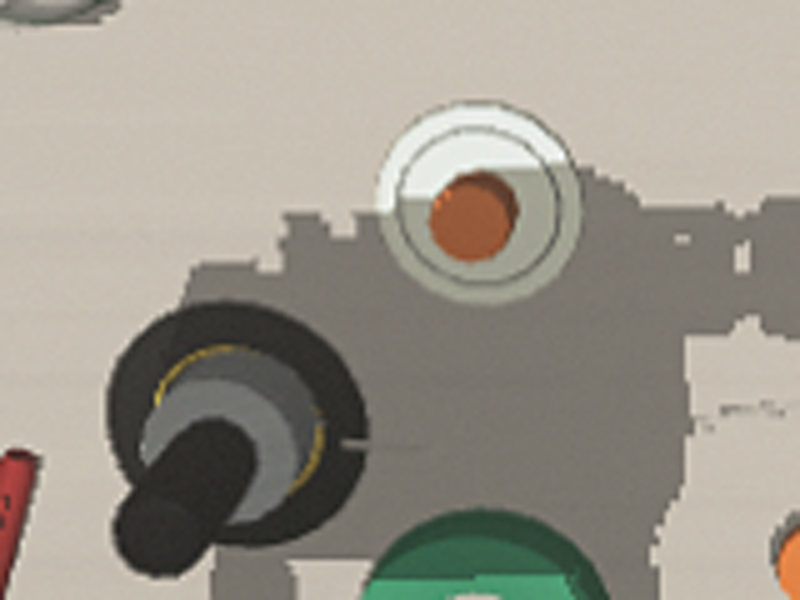

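View pics/c3.png

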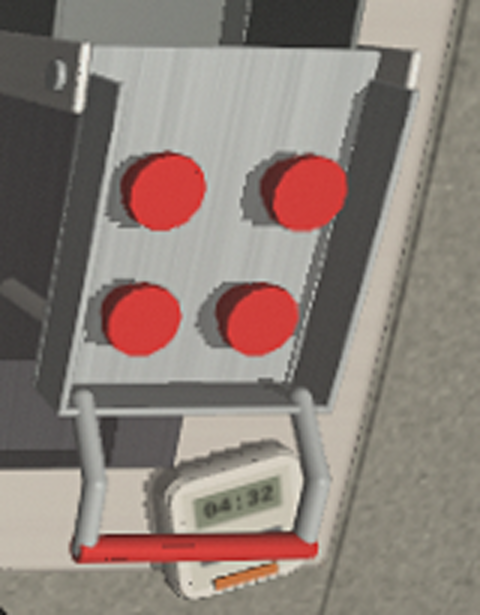

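```bash
cat >> h.py <<'E'
YAW=-.043
POT={0:np.array([.6167,.0862]),1:np.array([.6136,.0167]),2:np.array([.6105,-.0535])}
def st(t=''):
    o=arm.get_obs();print(t,'t',round(o['time_s'],2),'pos',o['position'].round(4),'F',np.round(o['contact_force'],2),'open',round(o['opening'],4));return o
def shot(name,cam='wrist'):
    import json
    m=arm.camera_model(cam);im=arm.grab_frame(cam);cv2.imwrite(f'pics/{name}.png',im)
    json.dump({k:np.array(v).tolist() for k,v in m.items()},open(name+'.json','w'));return m,im
E
python3 - <<'E'
from h import *
p=[.491,.1042]
arm.gripper_to(.045,40)
arm.goto([*p,.12],q(YAW))
arm.line_to([*p,.05],.15);st('above')
arm.line_to([*p,.022],.04);st('down')
shot('d1')
E
```

```text
above t 5.59 pos [0.4924 0.1041 0.0512] F [ 0.22 -0.55 -0.02] open 0.0445
down t 6.44 pos [0.4911 0.1042 0.022 ] F [ 0.48  0.35 -0.33] open 0.045
```

View pics/d1.png

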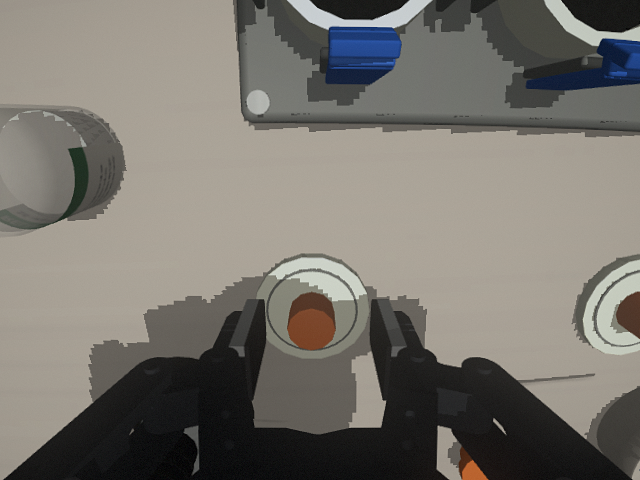

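```bash
python3 - <<'E'
from h import *
import json
m=json.load(open('d1.json'));im=cv2.imread('pics/d1.png')
print(px2w(m,(311.5,329),.022),px2w(m,(312.5,306),.006), w2px(m,[[.491,.1042,.022],[.491,.1042,.006]]))
hsv=cv2.cvtColor(im,cv2.COLOR_BGR2HSV);crop(im,240,240,150,130,5,'d2.png')
E
```

```text
[0.49179802 0.10557419 0.022     ] [0.49373726 0.10527345 0.006     ] [[314.96083716 330.57460848]
 [315.18063474 311.34679887]]
```

View pics/d2.png

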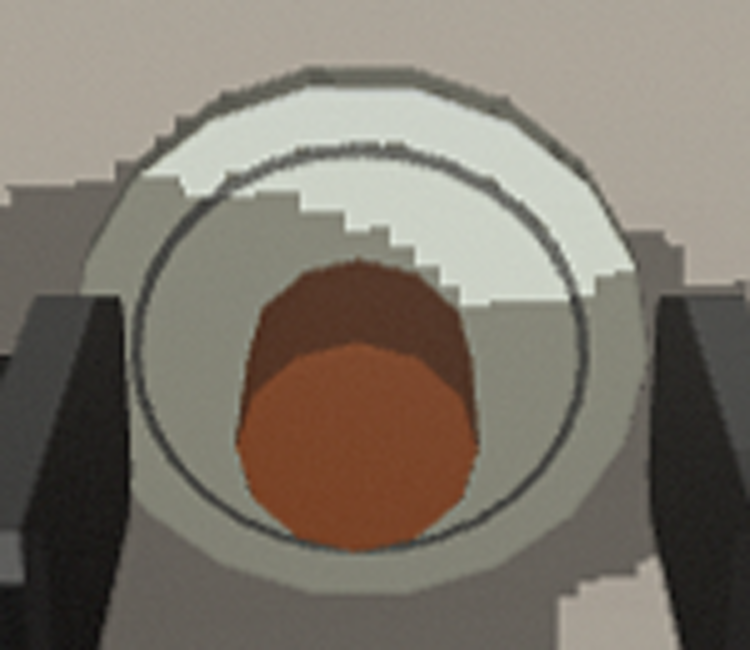

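```bash
cat >> h.py <<'E'
def pick(p,z=.020):
    arm.line_to([*p,z],.04); arm.gripper_to(.010,40); arm.dwell(.2); st('gripped')
    arm.line_to([p[0],p[1],.13],.12); st('lifted')
E
python3 - <<'E'
from h import *
pick([.491,.1042])
arm.goto([*POT[0],.13],q(YAW)); st('over pot')
arm.line_to([*POT[0],.10],.08);st('low')
shot('e1')
E
```

```text
gripped t 7.3 pos [0.4913 0.1042 0.0203] F [-0.82 -0.99  3.97] open 0.018
lifted t 8.37 pos [0.4902 0.1041 0.1291] F [-0.29 -0.06 -0.08] open 0.0181
over pot t 8.94 pos [0.6161 0.0859 0.1283] F [-0.87 -0.18 -0.41] open 0.0179
low t 9.47 pos [0.6159 0.0863 0.0992] F [ 0.47 -0.07  0.26] open 0.0181
```

View pics/e1.png

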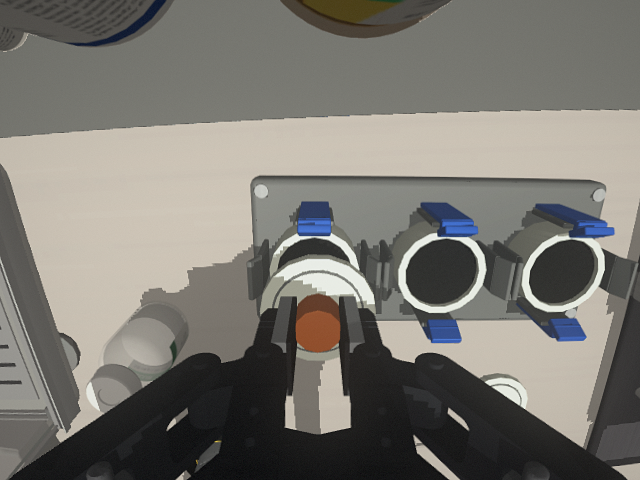

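```bash
cat > blob.py <<'E'
from h import *
def blob(m,mask,uv,box,z,name=''):
    x,y=uv;mm=np.zeros(mask.shape,np.uint8);mm[y-box:y+box,x-box:x+box]=mask[y-box:y+box,x-box:x+box]
    n,l,s,c=cv2.connectedComponentsWithStats(mm);i=1+np.argmax(s[1:,4])
    cs,_=cv2.findContours((l==i).astype(np.uint8),cv2.RETR_EXTERNAL,cv2.CHAIN_APPROX_NONE)
    h=cv2.convexHull(max(cs,key=len)); pts=np.array([px2w(m,p[0],z)[:2] for p in h])
    A=np.c_[2*pts,np.ones(len(pts))];so=np.linalg.lstsq(A,(pts**2).sum(1),rcond=None)[0]
    print(name,so[:2].round(4),'r',np.sqrt(so[2]+so[:2]@so[:2]).round(4),'px',c[i].round(1),s[i,4]);return so[:2]
E
python3 - <<'E'
from blob import *
import json
m=json.load(open('e1.json'));im=cv2.imread('pics/e1.png');g=cv2.cvtColor(im,cv2.COLOR_BGR2GRAY)
blob(m,g<75,(442,270),36,.045,'pot1');blob(m,g<75,(561,272),36,.045,'pot2')
# cap disc top at z
print('disc centre guess',w2px(m,[[.6159,.0863,.085],[.6159,.0863,.045]]))
crop(im,230,170,200,150,4,'e2.png')
E
```

```text
pot1 [0.6153 0.0176] r 0.0193 px [440.8 271.3] 3559
pot2 [ 0.6121 -0.0516] r 0.0191 px [561.5 271.2] 3118
disc centre guess [[315.01518119 312.99100764]
 [315.44353033 276.578947  ]]
```

View pics/e2.png

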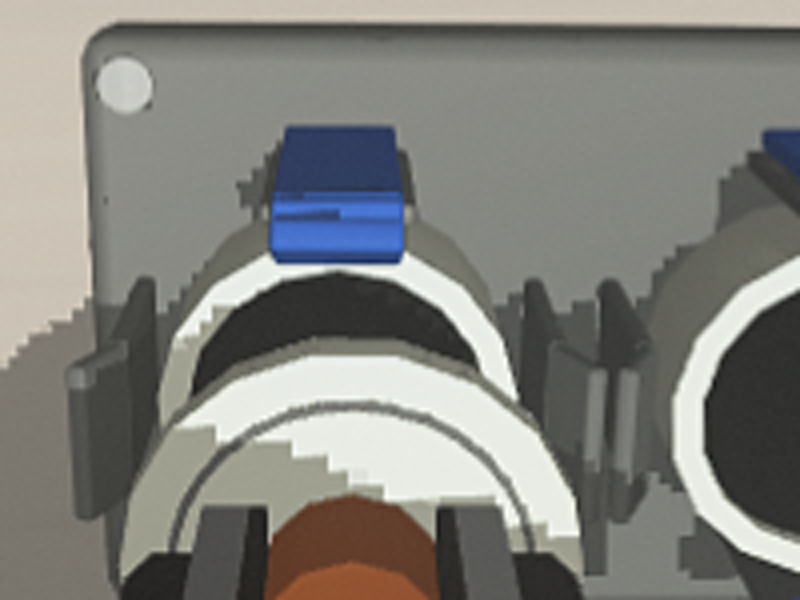

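```bash
python3 - <<'E'
from h import *
P=np.array([.617,.0860])
for z in (.090,.086,.083,.081,.0795):
    arm.line_to([*P,z],.03); o=st('z')
    if abs(o['contact_force'][2])>3: break
arm.gripper_to(.045);st('open')
arm.line_to([*P,.14],.1)
arm.goto([.57,.03,.20],q(YAW)); arm.dwell(.2); shot('f1')
E
```

```text
z t 10.0 pos [0.6168 0.086  0.0897] F [-0.36 -0.06 -0.53] open 0.018
z t 10.28 pos [0.6168 0.086  0.0857] F [ 0.56 -0.39 -1.38] open 0.0182
z t 10.53 pos [0.6167 0.086  0.0827] F [ 0.37 -0.14 -0.73] open 0.0182
z t 10.78 pos [0.6169 0.086  0.0808] F [0.09 0.49 0.3 ] open 0.018
z t 11.03 pos [0.6171 0.086  0.0795] F [-0.1  -0.17 -0.55] open 0.0176
open t 11.41 pos [0.617  0.086  0.0795] F [-0.66 -0.39  0.11] open 0.0448
```

View pics/f1.png

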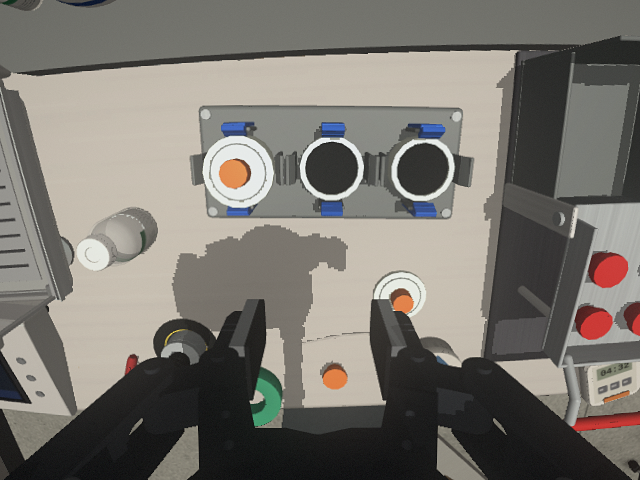

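The first cap rests level on pot 0's latches at (238,171). Now the second cap at (401,297) goes onto pot 2.

```bash
python3 - <<'E'
from h import *
p=[.4836,-.0461];P=np.array([.6106,-.0528])
arm.goto([*p,.12],q(YAW)); arm.line_to([*p,.05],.15)
pick(p)
arm.goto([*P,.13],q(YAW)); arm.line_to([*P,.092],.08);st('low')
for z in (.086,.083,.081,.0795):
    arm.line_to([*P,z],.03); o=st('z')
    if abs(o['contact_force'][2])>3: break
arm.gripper_to(.045);st('open')
arm.line_to([*P,.14],.1)
arm.goto([.57,.03,.20],q(YAW)); arm.dwell(.2); shot('g1')
E
```

```text
gripped t 15.57 pos [ 0.484  -0.0462  0.0205] F [-1.22  0.25  4.82] open 0.0182
lifted t 16.64 pos [ 0.4828 -0.046   0.129 ] F [ 0.49  0.01 -1.21] open 0.0179
low t 17.84 pos [ 0.6103 -0.0528  0.0916] F [-0.58 -0.46  0.35] open 0.0183
z t 18.19 pos [ 0.6106 -0.0528  0.086 ] F [ 0.66  1.03 -1.48] open 0.018
z t 18.44 pos [ 0.6104 -0.0527  0.0828] F [-0.58  0.77 -0.44] open 0.0178
z t 18.69 pos [ 0.6105 -0.0528  0.0808] F [ 0.25  0.57 -0.52] open 0.0181
z t 18.94 pos [ 0.6108 -0.0528  0.0795] F [-0.01  0.14  0.23] open 0.0183
open t 19.32 pos [ 0.6106 -0.0528  0.0795] F [ 0.15 -0.15 -0.02] open 0.0448
```

View pics/g1.png

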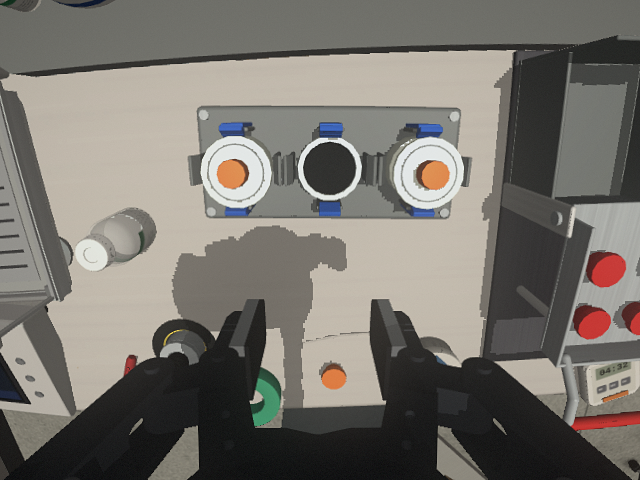

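```bash
python3 - <<'E'
from h import *
arm.goto([.46,.176,.27],q(YAW)); arm.dwell(.2); m,im=shot('i1');st()
crop(im,220,200,200,150,4,'i2.png')
shot('i3','top')
crop(cv2.imread('pics/i3.png'),160,240,120,90,6,'i4.png')
E
```

```text
t 21.89 pos [0.4604 0.175  0.2691] F [ 0.19 -0.92  0.53] open 0.0448
```

View pics/i1.png

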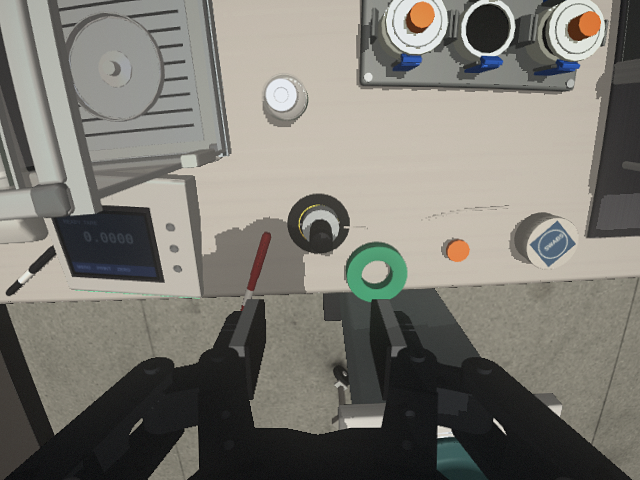

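View pics/i4.png

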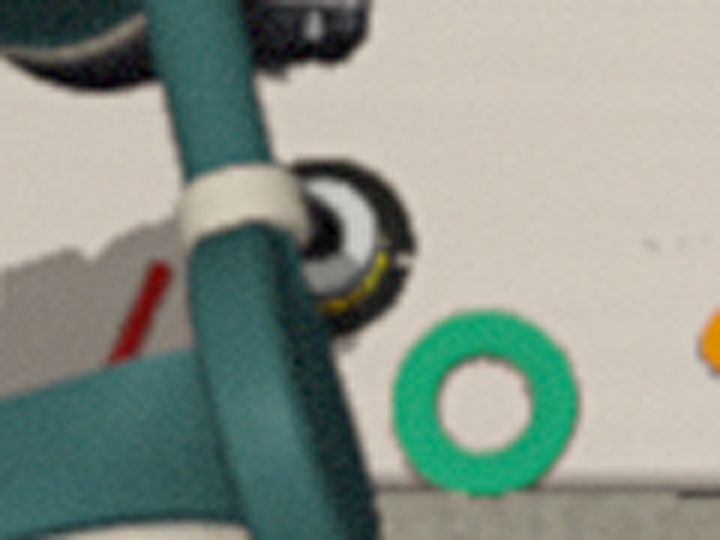

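```bash
python3 - <<'E'
from blob import *
import json
m=json.load(open('i1.json'));im=cv2.imread('pics/i1.png');g=cv2.cvtColor(im,cv2.COLOR_BGR2GRAY)
crop(im,270,180,100,80,8,'i2.png')
E
```

```text
(no output)
```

View pics/i2.png

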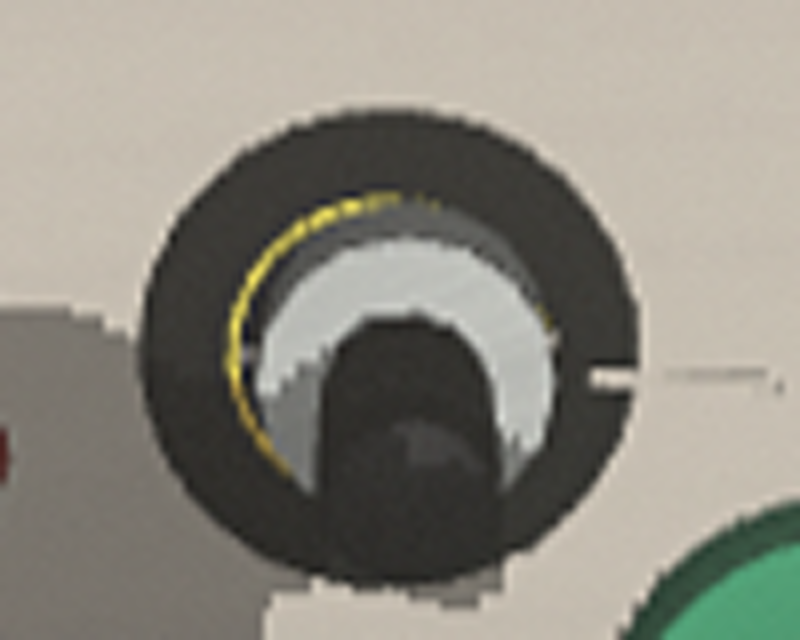

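```bash
python3 - <<'E'
from h import *
import json
m=json.load(open('i1.json'))
print('pad',px2w(m,(318.5,223.4),0),'foot',px2w(m,(320.6,228.1),.024),'top',px2w(m,(321,242.1),.074))
t=arm.camera_model('top');print('top: pad',px2w(t,(213.75,281.75),0))
E
```

```text
pad [0.43074049 0.17369338 0.        ] foot [0.43216726 0.17149814 0.024     ] top [0.4332347  0.17153811 0.074     ]
top: pad [0.42802745 0.17398419 0.        ]
```

```bash
python3 - <<'E'
from h import *
p=[.431,.171]
arm.line_to([*p,.12],.2); arm.line_to([*p,.042],.06); st('at')
shot('j0')
arm.gripper_to(.012,70); arm.dwell(.2); st('grip')
arm.line_to([*p,.16],.1);st('lift')
arm.dwell(.1);shot('j1')
shot('j2','scene')
E
```

```text
at t 24.31 pos [0.4314 0.1711 0.0424] F [-0.08 -0.24 -0.73] open 0.0452
grip t 24.89 pos [0.4314 0.1713 0.0424] F [-0.48  1.71  2.82] open 0.0202
lift t 26.23 pos [0.4303 0.1708 0.1591] F [-0.11 -0.26 -3.81] open 0.0207
```

View pics/j0.png

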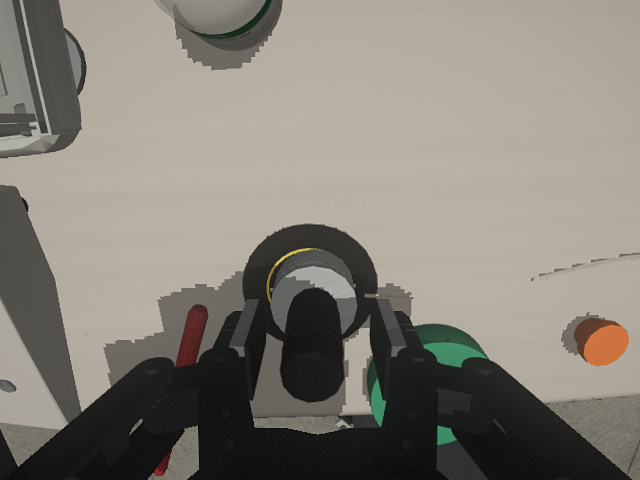

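View pics/j1.png

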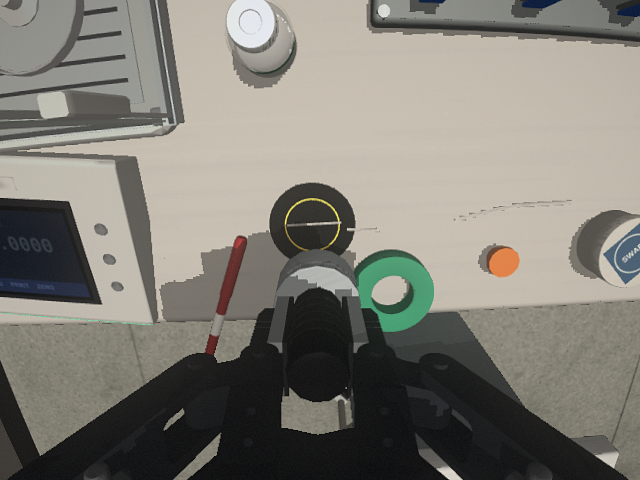

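View pics/j2.png

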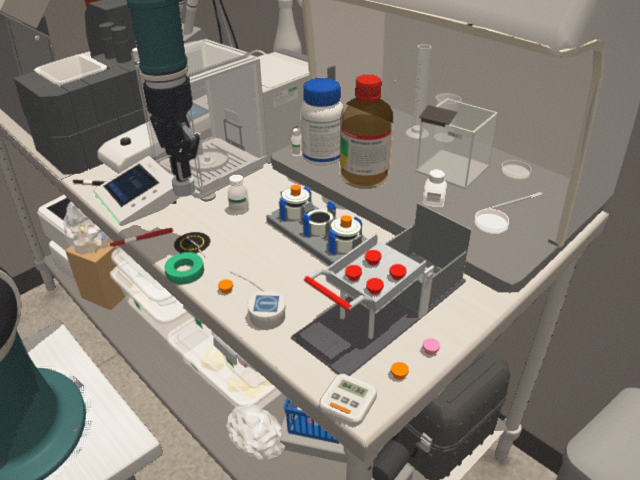

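```bash
cat >> h.py <<'E'
def press(P):
    for z in (.122,.112,.108,.106):
        arm.line_to([*P,z],.03); o=st('z')
        if abs(o['contact_force'][2]+2.5)>6: print('early contact'); return
    z=.106
    while z>.0925:
        z-=.001; arm.line_to([*P,z],.02); o=arm.get_obs(); print(round(o['position'][2],4),np.round(o['contact_force'],1))
        if o['contact_force'][2]>45: print('stop'); break
    arm.dwell(.3);st('pressed')
E
python3 - <<'E'
from h import *
m=__import__('json').load(open('j1.json'))
print('pad',px2w(m,(313,224),0),'foot proj if at TCP', w2px(m,[[.4303,.1708,.141],[.4503,.1708,.141]]))
arm.gripper_to(.012,100); st()
P=[.617,.086]
arm.goto([*P,.17],q(YAW)); arm.line_to([*P,.135],.1)
arm.dwell(.1); shot('k1');shot('k2','scene');st()
crop(cv2.imread('pics/k2.png'),240,160,160,120,5,'k3.png')
E
```

```text
pad [0.43088387 0.17322334 0.        ] foot proj if at TCP [[315.10726612 309.00139836]
 [313.049041   268.23679095]]
 t 26.64 pos [0.431  0.171  0.1599] F [-0.72 -0.93 -2.25] open 0.02
 t 28.18 pos [0.6177 0.0862 0.1361] F [ 0.55  0.47 -2.43] open 0.02
```

View pics/k1.png

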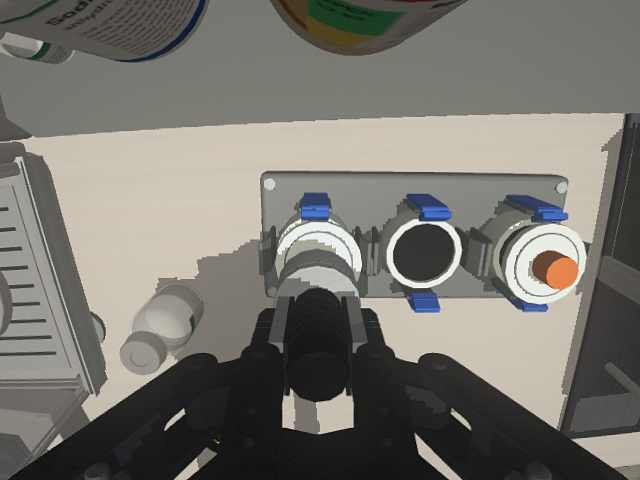

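View pics/k3.png

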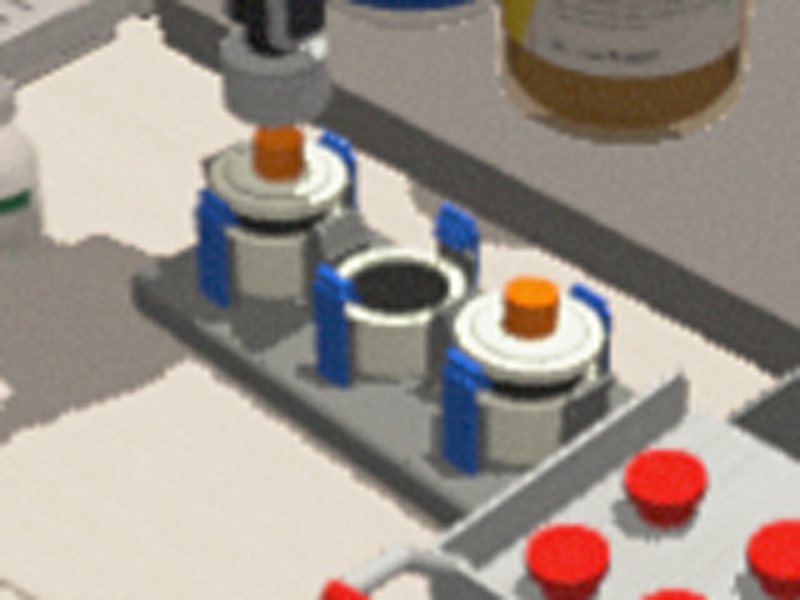

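The foot is centred over the knob in both views (276 against 279 in the crop). Pressing.

```bash
python3 - <<'E'
from h import *
P=[.617,.086]
press(P)
arm.line_to([*P,.15],.08); arm.dwell(.1); st('up')
shot('l2','scene');crop(cv2.imread('pics/l2.png'),240,160,160,120,5,'l3.png')
E
```

```text
z t 28.76 pos [0.6168 0.086  0.1216] F [ 0.15  0.04 -2.68] open 0.0198
z t 29.24 pos [0.6167 0.086  0.1116] F [ 0.57 -0.1  -1.88] open 0.0197
z t 29.52 pos [0.6168 0.086  0.1077] F [ 0.62 -0.23 -2.66] open 0.02
z t 29.77 pos [0.6172 0.086  0.1061] F [ 0.04  0.2  -1.65] open 0.02
0.1053 [-0.5  0.1 -0.5]
0.1042 [ 0.5  0.5 -0.1]
0.1032 [ 0.4 -0.   1.3]
0.1023 [ 1.  -0.3  2.2]
0.1003 [ 0.7 -0.1 -3. ]
0.099 [-0.6  0.3 -3.1]
0.0985 [ 0.   0.1 -2.5]
0.0979 [-0.2 -0.6 -2.7]
0.0971 [-0.9 -0.1 -1.1]
0.0962 [-0.4  0.   0. ]
0.0944 [-0.  -0.4 -3.2]
0.0937 [-0.8  0.6 -2.1]
0.0935 [-2.5 -1.   2.3]
0.0935 [-4.4 -1.5  8.8]
pressed t 33.58 pos [0.6171 0.086  0.0935] F [-4.78  0.21  7.21] open 0.0199
up t 34.55 pos [0.6163 0.0859 0.149 ] F [-0.32 -0.53 -2.86] open 0.0201
```

View pics/l3.png

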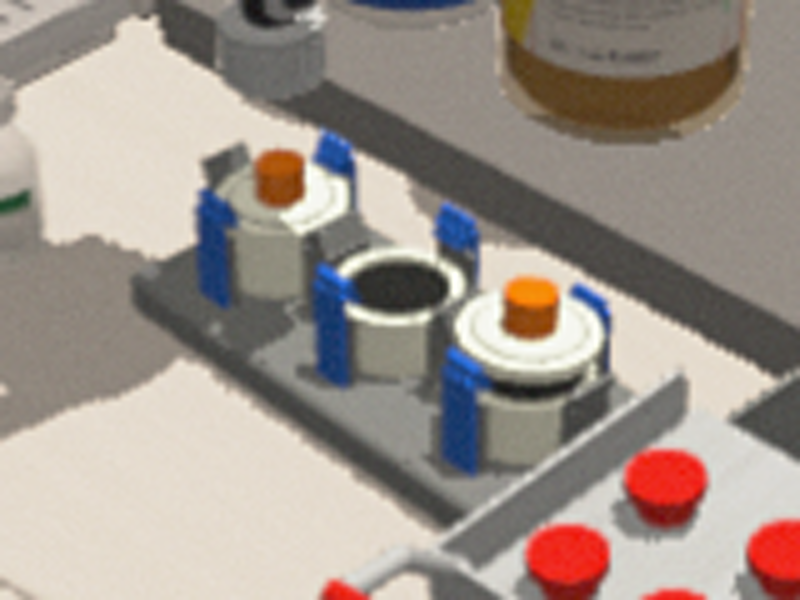

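The first cap is down on the rim with the latches over its disc. Now pot 2.

```bash
python3 - <<'E'
from h import *
P=[.6106,-.0528]
arm.line_to([.617,.086,.17],.15)
arm.goto([*P,.17],q(YAW)); arm.line_to([*P,.135],.1);arm.dwell(.1)
shot('m1','scene');crop(cv2.imread('pics/m1.png'),240,160,160,120,5,'m2.png')
st();shot('m3')
E
```

```text
t 36.15 pos [ 0.6114 -0.0526  0.1359] F [-0.66  0.16 -3.56] open 0.0196
```

View pics/m2.png

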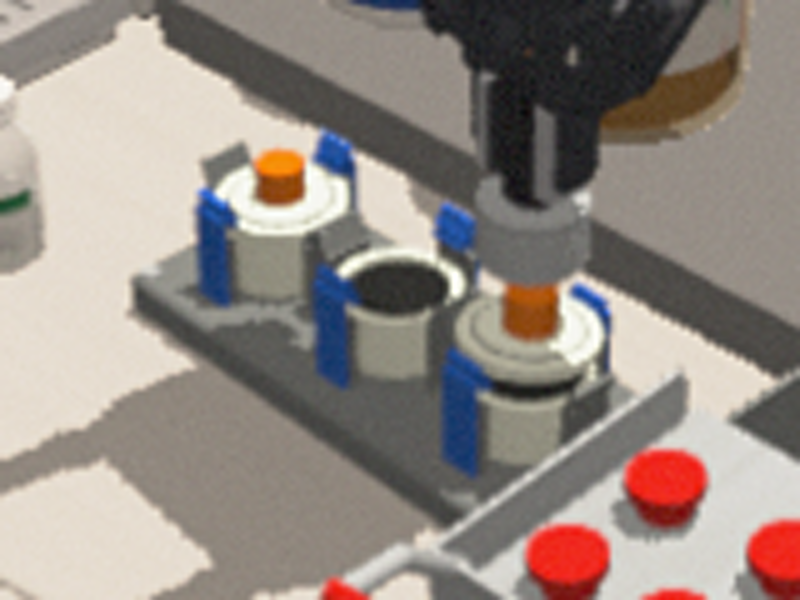

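View pics/m3.png

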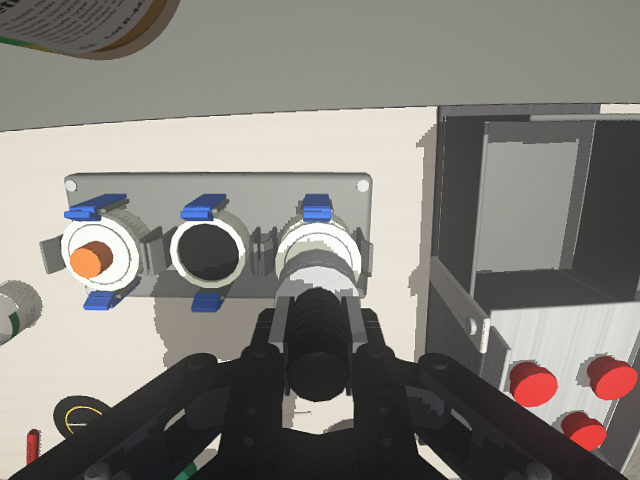

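Aligned again: foot at 533 and knob at 531 in the crop. Press, then return the tool to the pad.

```bash
python3 - <<'E'
from h import *
P=[.6106,-.0528]
press(P)
arm.line_to([*P,.17],.1); arm.dwell(.1); st('up')
shot('n2','scene');crop(cv2.imread('pics/n2.png'),240,160,160,120,5,'n3.png')
arm.goto([.52,.14,.18],q(YAW)); arm.goto([.429,.173,.16],q(YAW)); arm.dwell(.1)
m,im=shot('n4');st()
E
```

```text
z t 36.78 pos [ 0.6104 -0.0528  0.1217] F [ 0.12 -0.26 -2.39] open 0.0202
z t 37.27 pos [ 0.6103 -0.0528  0.1116] F [-0.63  0.72 -3.28] open 0.02
z t 37.55 pos [ 0.6104 -0.0528  0.1077] F [-0.38  0.41 -2.83] open 0.0201
z t 37.8 pos [ 0.6108 -0.0528  0.1061] F [ 0.25  0.07 -2.56] open 0.02
0.1053 [-0.2 -0.8 -0.4]
0.1042 [ 0.7  0.4 -0. ]
0.1033 [ 0.3 -0.2  1.8]
0.1022 [-0.2 -0.5  2.2]
0.1001 [ 0.2  0.3 -0.6]
0.0991 [ 0.1 -0.5 -3. ]
0.0985 [-0.1 -0.  -3.6]
0.0979 [-0.4  0.9 -2.8]
0.097 [-0.4  0.2 -1.1]
0.096 [-0.4  1.  -1.9]
0.0945 [-0.3 -0.4 -3.3]
0.0938 [-0.4 -0.4 -2.5]
0.0936 [-2.1  0.7  2. ]
0.0935 [-4.2  1.2  7.4]
pressed t 41.6 pos [ 0.6108 -0.0528  0.0935] F [-3.61  0.86  6.84] open 0.0194
up t 42.63 pos [ 0.6097 -0.0527  0.1687] F [-0.41 -0.2  -2.14] open 0.02
 t 44.17 pos [0.4308 0.1725 0.1608] F [ 0.69  0.33 -3.03] open 0.0197
```

View pics/n3.png

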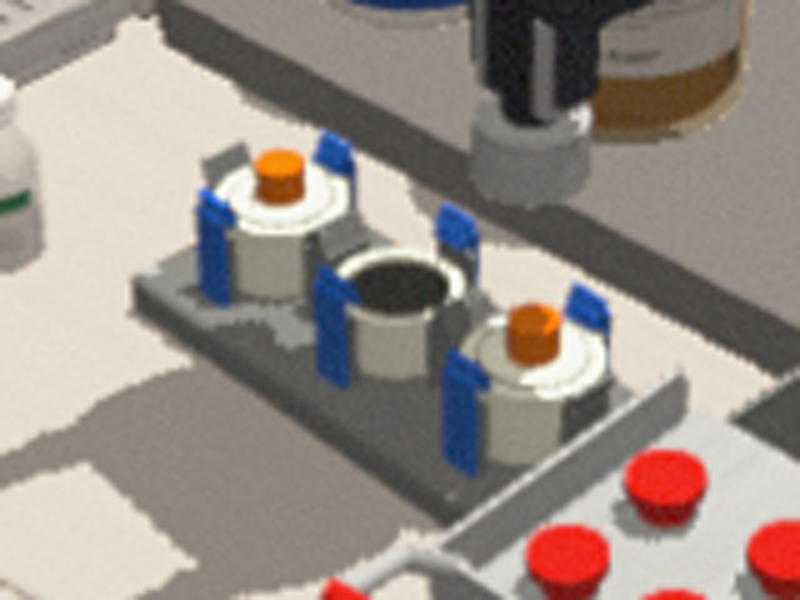

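View pics/n4.png

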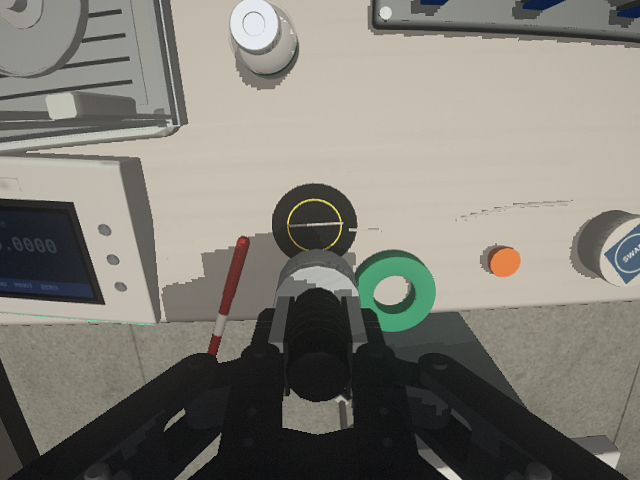

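```bash
python3 - <<'E'
from h import *
P=[.429,.173]
arm.line_to([*P,.06],.1)
for z in (.05,.046,.044,.043,.042,.041,.040):
    arm.line_to([*P,z],.03);o=st()
    if o['contact_force'][2]>1.5: break
arm.gripper_to(.045);st('open');arm.line_to([*P,.15],.12)
arm.goto([.46,.176,.27],q(YAW));arm.dwell(.2);shot('o1');crop(cv2.imread('pics/o1.png'),220,160,200,150,4,'o2.png')
E
```

```text
t 45.81 pos [0.4287 0.1729 0.0497] F [-0.49  0.35 -2.76] open 0.0201
 t 46.09 pos [0.4288 0.1729 0.0458] F [ 0.36 -0.12 -2.68] open 0.0201
 t 46.34 pos [0.4289 0.173  0.0439] F [ 0.09 -0.35 -2.9 ] open 0.0198
 t 46.59 pos [0.429 0.173 0.043] F [ 0.53  0.32 -2.79] open 0.02
 t 46.84 pos [0.4293 0.1731 0.0425] F [-1.92 -1.04  2.9 ] open 0.0198
open t 47.21 pos [0.4292 0.173  0.042 ] F [ 0.21  0.85 -0.33] open 0.0452
```

View pics/o2.png

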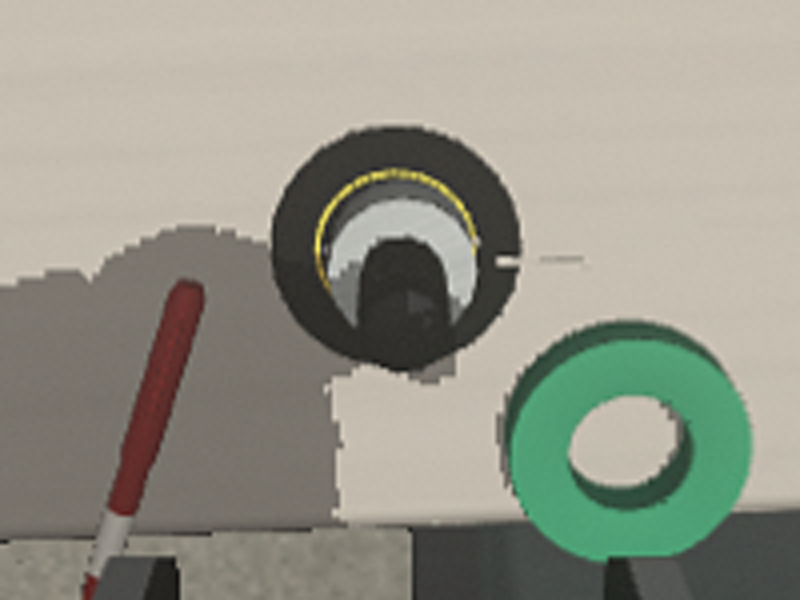

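The tool stands upright within a few mm of the pad centre. Next I'll locate the tray handle more closely.

```bash
python3 - <<'E'
from h import *
arm.goto([.46,-.19,.30],q(YAW));arm.dwell(.2);shot('p1');st()
for y in (np.pi/2,-np.pi/2):
  for p in ([.42,-.2,.2],[.42,-.2,.11],[.55,-.2,.25],[.58,-.2,.25]):
    s=arm.ik(p,q(y+YAW));print(y,p,None if s is None else s.round(2))
E
```

```text
t 50.7 pos [ 0.4603 -0.1891  0.2999] F [-0.52 -0.68 -0.16] open 0.0451
1.5707963267948966 [0.42, -0.2, 0.2] [-0.5  -0.11  2.08 -0.    1.17 -0.45]
1.5707963267948966 [0.42, -0.2, 0.11] [-0.5  -0.01  2.17 -0.    0.98 -0.45]
1.5707963267948966 [0.55, -0.2, 0.25] [-0.39  0.09  1.79 -0.    1.26 -0.35]
1.5707963267948966 [0.58, -0.2, 0.25] [-0.37  0.14  1.73 -0.    1.26 -0.33]
-1.5707963267948966 [0.42, -0.2, 0.2] None
-1.5707963267948966 [0.42, -0.2, 0.11] None
-1.5707963267948966 [0.55, -0.2, 0.25] None
-1.5707963267948966 [0.58, -0.2, 0.25] None
```

View pics/p1.png

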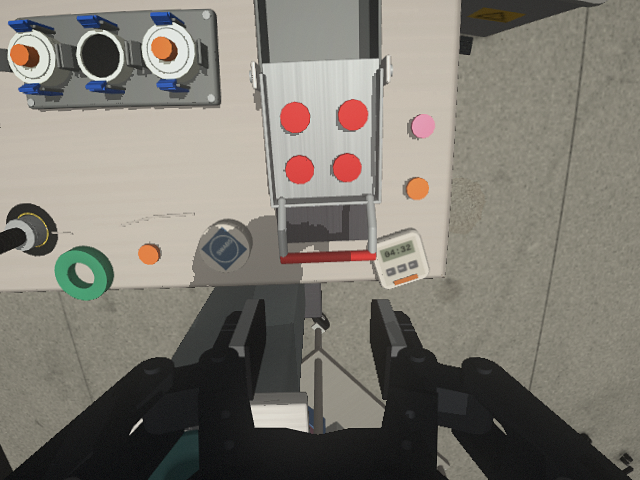

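```bash
python3 - <<'E'
from h import *
import json
m=json.load(open('p1.json'));im=cv2.imread('pics/p1.png');hsv=cv2.cvtColor(im,cv2.COLOR_BGR2HSV)
r=(hsv[:,:,1]>150)&((hsv[:,:,0]<6)|(hsv[:,:,0]>172))
M=np.zeros_like(r);M[240:275,270:385]=r[240:275,270:385];ys,xs=np.nonzero(M)
k=np.polyfit(xs,ys,1);a,b=xs.min(),xs.max();print(a,b,k)
A=px2w(m,(a,np.polyval(k,a)),.119);B=px2w(m,(b,np.polyval(k,b)),.119);print(A,B,(A+B)/2,'len',np.linalg.norm(A-B),'yaw',np.arctan2(-(A-B)[0],(A-B)[1]))
# hinge pins ~ (256,75),(388,68)
H=[px2w(m,p,.088) for p in((256,75),(388,68))];print(H,np.mean(H,0))
# tray side edges: wall tops
for s in (((265,90),(275,205)),((383,85),(380,203))):
    X=[px2w(m,p,.10) for p in s];d=X[0]-X[1];print(X,np.arctan2(d[1],d[0]))
E
```

```text
280 375 [-3.81243495e-02  2.69171404e+02]
[ 0.42399124 -0.15470121  0.119     ] [ 0.42395947 -0.24035283  0.119     ] [ 0.42397536 -0.19752702  0.119     ] len 0.0856516211857861 yaw -0.000370951436309535
[array([ 0.5815781 , -0.14199919,  0.088     ]), array([ 0.58266539, -0.25559274,  0.088     ])] [ 0.58212174 -0.19879596  0.088     ]
[array([ 0.5680095 , -0.15037691,  0.1       ]), array([ 0.46914158, -0.15155926,  0.1       ])] 0.011958327139137576
[array([ 0.56801894, -0.24931063,  0.1       ]), array([ 0.46711632, -0.24742036,  0.1       ])] -0.018731392221281503
```

```bash
python3 - <<'E'
from h import *
y=np.pi/2
arm.gripper_to(.032,40)
arm.goto([.4225,-.198,.22],q(y)); arm.line_to([.4225,-.198,.14],.1); st()
arm.line_to([.4225,-.198,.109],.04); st('down'); shot('q1')
shot('q2','scene')
E
```

```text
t 53.41 pos [ 0.423  -0.1983  0.1406] F [-1.2   0.68  0.2 ] open 0.0315
down t 54.33 pos [ 0.4227 -0.1981  0.1092] F [ 0.87 -0.75 -0.34] open 0.0318
```

View pics/q1.png

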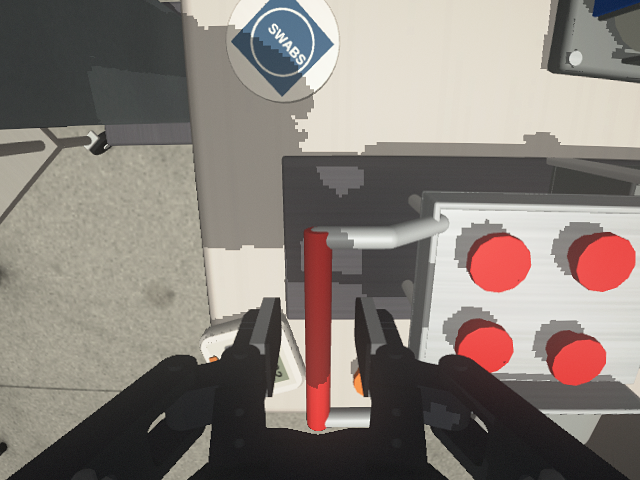

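View pics/q2.png

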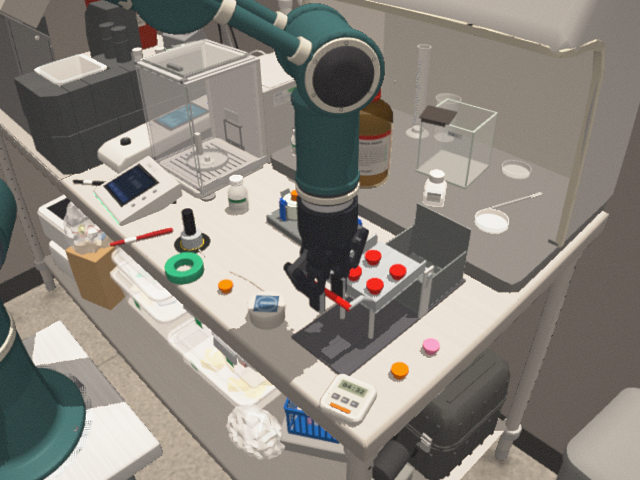

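The bar (318, 230–430) runs centrally between the fingers and four red plugs are in the tray. Now I'll grip and lift along the arc.

```bash
cat >> h.py <<'E'
HB=np.array([.5795,.088]);RR=np.hypot(.157,.029);A0=np.arctan2(.029,.157)
def bar(th,dz=-.008):
    return [HB[0]-RR*np.cos(A0+th),-.198,HB[1]+RR*np.sin(A0+th)+dz]
E
python3 - <<'E'
from h import *
arm.gripper_to(.003,40);arm.dwell(.1);st('grip')
for th in np.arange(.1,.55,.1):
    arm.line_to(bar(th),.08);st(round(th,2))
shot('r1','scene')
E
```

```text
grip t 54.87 pos [ 0.4228 -0.1981  0.1093] F [0.17 0.84 2.13] open 0.0085
0.1 t 55.22 pos [ 0.4262 -0.1981  0.1246] F [ 1.3  -1.35 -2.34] open 0.0082
0.2 t 55.57 pos [ 0.4311 -0.198   0.1394] F [-0.17 -1.48 -2.83] open 0.0087
0.3 t 55.92 pos [ 0.4375 -0.198   0.1541] F [-3.86 -1.9  -0.49] open 0.0083
0.4 t 56.27 pos [ 0.4451 -0.198   0.1678] F [-6.52 -2.57  2.01] open 0.0087
0.5 t 56.62 pos [ 0.4541 -0.198   0.1809] F [-7.89 -2.38  3.75] open 0.0084
```

View pics/r1.png

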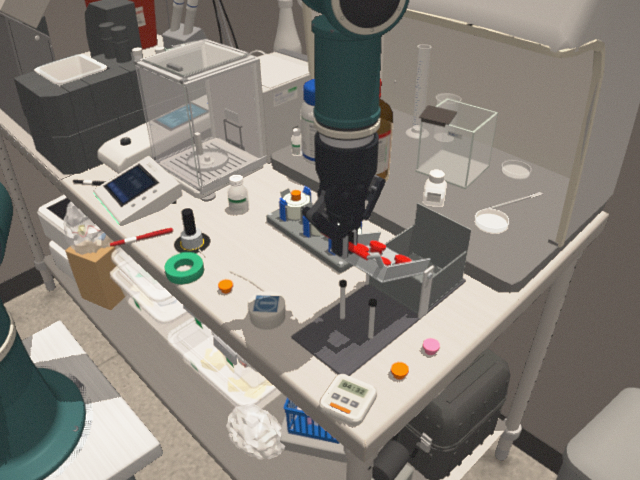

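```bash
cat > up.py <<'E'
from h import *
dr=.0015
def tgt(th,dr):
    b=bar(th);a=A0+th;return [b[0]-dr*np.cos(a),b[1],b[2]+dr*np.sin(a)]
def go(ths,dr,feed=.08):
    for th in ths:
        arm.line_to(tgt(th,dr),feed);o=arm.get_obs();F=o['contact_force'];a=A0+th
        fr=-F[0]*np.cos(a)+F[2]*np.sin(a)
        print(round(th,2),'Fr',round(fr,1),'F',F.round(1),'dr',round(dr,4),'open',round(o['opening'],4))
        if abs(fr)>4: dr=np.clip(dr+np.sign(fr)*.0007,-.01,.01)
        if np.linalg.norm(F)>30: print('HIGH');break
    return dr
E
python3 - <<'E'
from up import *
dr=go(np.arange(.55,1.26,.1),.0015)
open('dr','w').write(str(dr));arm.dwell(.5);st()
shot('s1','scene');shot('s2','top')
E
```

```text
0.55 Fr 2.9 F [-3.5 -2.   0.4] dr 0.0015 open 0.0084
0.65 Fr 7.4 F [-7.3 -2.   3.4] dr 0.0015 open 0.0083
0.75 Fr 6.7 F [-5.7 -0.8  4.1] dr 0.0022 open 0.008
0.85 Fr 8.1 F [-5.4 -1.1  6.3] dr 0.0029 open 0.0084
0.95 Fr 8.5 F [-4.6  0.1  7.3] dr 0.0036 open 0.0085
1.05 Fr 7.6 F [-3.8 -0.2  6.8] dr 0.0043 open 0.0086
1.15 Fr 7.3 F [-4.5 -0.8  6.5] dr 0.005 open 0.0081
1.25 Fr 2.6 F [-1.  -0.4  2.5] dr 0.0057 open 0.0081
 t 59.89 pos [ 0.5564 -0.1979  0.2435] F [-1.97 -1.18  1.75] open 0.0083
```

View pics/s1.png

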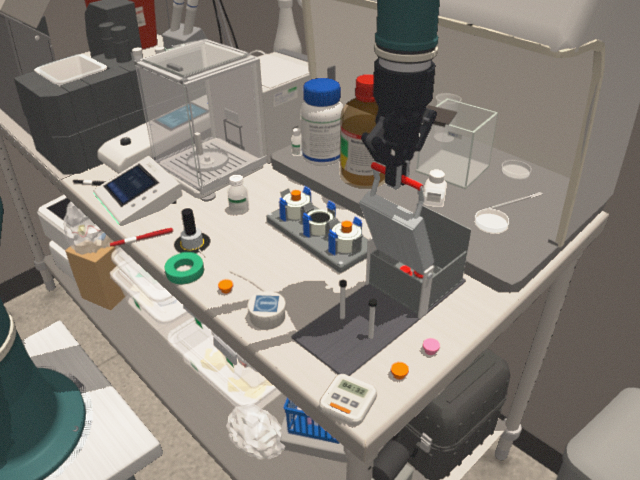

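View pics/s2.png

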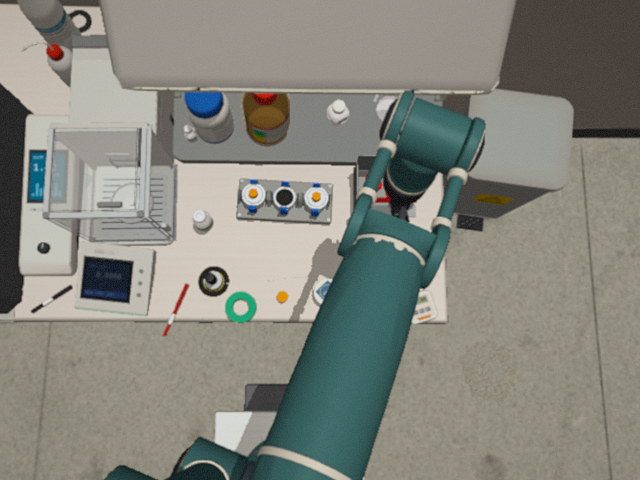

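The tray is tipped and red plugs are visible in the bin at (410,271). Lowering it now.

```bash
python3 - <<'E'
from up import *
dr=float(open('dr').read())
for th,d in zip(np.arange(1.15,-.01,-.1),np.linspace(dr,0,12)):
    arm.line_to(tgt(max(th,.05) if th<.1 else th,d),.08);o=arm.get_obs();print(round(th,2),o['contact_force'].round(1),round(o['opening'],4))
arm.line_to(bar(0.0),.03);st('flat')
arm.gripper_to(.032);st('open');arm.dwell(.3)
arm.line_to([.4225,-.198,.16],.06);st('up');arm.line_to([.4225,-.198,.30],.15)
arm.goto([.44,-.12,.34],q(0));arm.dwell(.3)
shot('t1');shot('t2','scene');shot('t3','top')
E
```

```text
1.15 [ 1.3 -0.2 -2.4] 0.0083
1.05 [ 1.1  0.  -1.5] 0.008
0.95 [-2.   0.4  5. ] 0.0083
0.85 [-3.4  1.4  6.2] 0.0084
0.75 [-3.4  0.6  5.9] 0.0085
0.65 [-3.8  1.4  6. ] 0.0083
0.55 [-3.3  0.2  1.6] 0.0082
0.45 [-3.   0.7  2.7] 0.0081
0.35 [-2.6 -0.8  2.8] 0.0082
0.25 [-1.6 -0.1  2.1] 0.0082
0.15 [-2.  -0.3  2. ] 0.008
0.05 [-3.4 -1.1 -0.1] 0.0083
flat t 64.65 pos [ 0.4229 -0.1981  0.1103] F [-6.12  1.18 10.38] open 0.0081
open t 65.0 pos [ 0.4228 -0.1979  0.1089] F [-1.26  0.29  0.08] open 0.0319
up t 66.3 pos [ 0.4222 -0.1978  0.1596] F [-0.24 -0.16 -0.02] open 0.0322
```

View pics/t1.png

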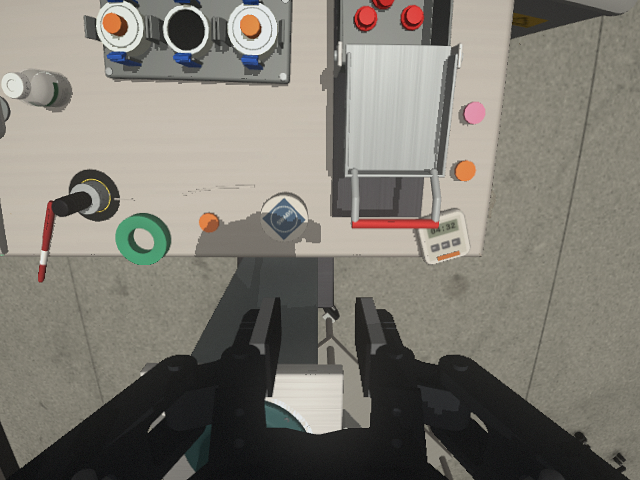

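View pics/t2.png

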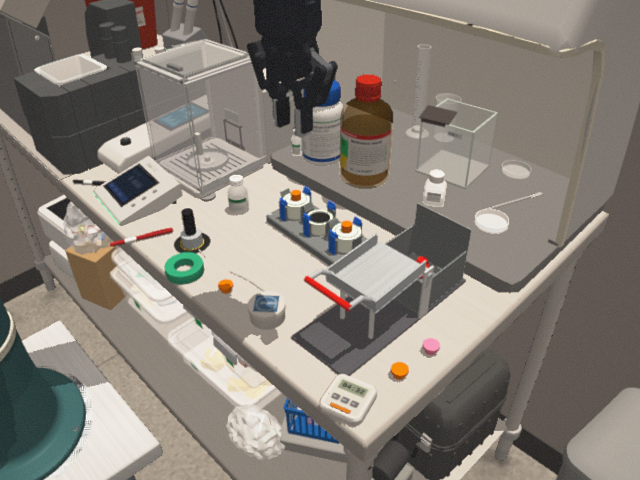

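The tray is flat and empty. I still need to count the plugs in the bin and check the tool on its pad.

```bash
python3 - <<'E'
from h import *
arm.goto([.56,-.19,.30],q(0));arm.dwell(.2);shot('u1')
arm.goto([.46,.176,.27],q(YAW));arm.dwell(.2);_,im=shot('u2');crop(im,220,160,200,150,4,'u3.png')
E
```

```text
(no output)
```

View pics/u1.png

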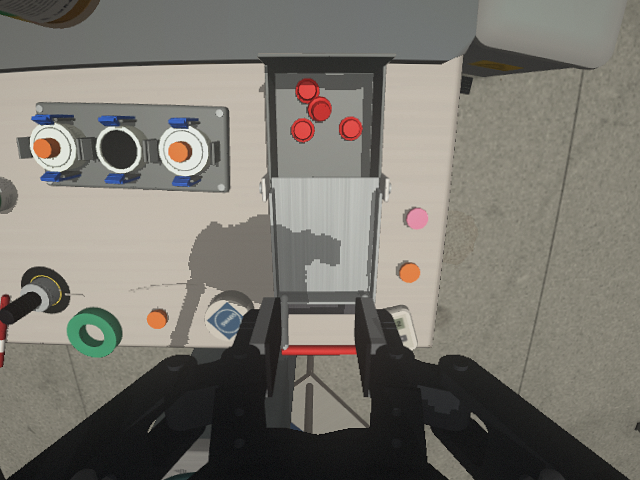

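View pics/u3.png

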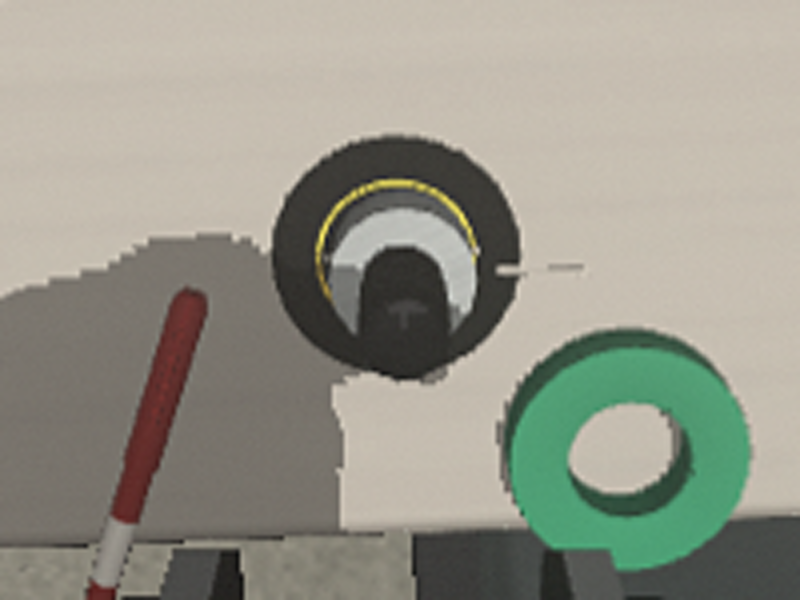

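All four red plugs are in the bin, at (307,91), (319,109), (302,130) and (350,128). The tool stands on its pad and both caps are home. Handing in.

```bash
python3 - <<'E'
from h import *
st('end');arm.close_job()
E
```

```text
end t 71.92 pos [0.4605 0.1753 0.27  ] F [-0.03 -0.35 -0.36] open 0.0315
the job is handed in; nothing more can be done
```

I finished the job and handed it in at about 72 s of the 210 s allowed; no verdict was reported. Two caps were present. I set them on the two end pots and pressed each home with the seating tool. I then tipped the tray, lowered it flat again and let go.

**Last checks:**
- **Caps:** both discs sat on the rim with the latches over them. The press stopped firmly at the same height on each (TCP z 0.0935 m). I saw no sharp click-force peak because force was sampled only between 1 mm steps, so "home" rests on that stop and the pictures.
- **Plugs and tray:** all four red plugs were in the bin, and the tray was flat and empty.
- **Seating tool:** it stood upright on its pad, a few mm from the centre by eye in the close picture, and had not moved since I set it down.
- **Bystanders:** the vial, tin and tape looked to be where they started. The orange and pink look-alikes were not touched.

**Disagreements:** the top and wrist cameras differed by up to 4 mm, which I averaged out. While lifting the tray I felt a radial force of up to about 9 N, because my hinge estimate was slightly off, so I adjusted the arc as it went.

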